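Load the last bay of the test station

ROBOT

A 7-joint arm with a two-finger parallel gripper is mounted at the origin on the work surface. World frame = base frame: x ahead of the robot, y to its left, z up, the work surface at z = 0. Lengths are in m, angles in rad, forces in N, time in s.
With the tool pointing down it reaches from about 0.4 to 0.85 m from the base axis. Payload 6.9 kg.
Tool frame: the origin (TCP) lies midway between the tips of the shut fingers; the grasp point (between the pads) lies behind it (ctrl.pinch_z is the z of the grasp point in the tool frame, in m); z points along the fingers, y is the direction in which the jaws open and shut (so a half turn about z gives the same grasp; the last joint's range is limited). The gripper opens to 85 mm and grips with 20 to 120 N. Pads are 22 mm wide; open, the fingers measure 114 mm over their backs; the gripper's body (76 mm by 85 mm) begins 54 mm behind the grasp point. The pads swing forward as they close: fully open they stand 13 mm farther back than shut.
Start: joints at [-1.188, 0.507, -0.238, 1.5, 0.126, 1.149, -0.155], TCP at [0.171, 0.601, 0.231] pointing down, gripper open.
Joint ranges: [-3.08, 3.08], [-0.24, 2.05], [-1.43, 1.35], [0, 2.5], [-1.52, 4.66], [0.17, 1.96], [-2.89, 2.89]. Speed limits (rad/s): [2.39, 2.39, 3.14, 3.14, 3.14, 3.14, 3.14].

INTERFACE

Orientations are given as a unit quaternion [w, x, y, z].
In Python, from station import ctrl, get_state, vision, ticket, models gives the robot as it stands. Calls block until the motion is done:
- ctrl.movep(position, orientation): joint-space move of the TCP to a pose.
- ctrl.movel(position, frame=None, max_speed=0.15): straight line of the TCP; frame=None keeps the orientation; max_speed is the mean speed in m/s.
- ctrl.set_joints(angles): joint-space move.
- ctrl.ungrasp() and ctrl.close_gripper(force=None): open the fingers fully, or close them until they stop; force is the grip in N (None keeps the last).
- ctrl.pause(seconds).
- ctrl.ik(position, orientation): joint angles nearest the present ones, or None.
- get_state(): the state.
- vision.grab_frame(name): name is "scene" or "top" or "wrist"; returns (picture, depth): 400x640x3 uint8, blue, green, red; 400x640 float32, m along the optical axis (not along the pixel's ray), 0 where there is no reading.
- vision.camera_info(name): a dict with "mtx" (3x3 intrinsics, pixels), "dist_coeffs" ([k1, k2, p1, p2, k3] as OpenCV has them; the pictures are not rectified), "R" (3x3) and "t" (3): a world point X has camera coordinates R X + t; the wrist camera has in their place "hand_eye" (4x4, takes a point from camera to tool coordinates, whose origin is the TCP and whose axes are the flange's). Camera axes: x right, y down, z forward; pixel columns grow to the right and rows downward; lengths in m; the calibration is good to about 2 mm. A picture is of the moment at which its call begins: read the wrist's pose just before it. camera_info takes no time and is no camera call.
A pose or a line that the arm cannot do raises ctrl.Unreachable and nothing moves.
- ticket.close_job(): hands the job in, once; it reports no verdict.
Trained networks look in the newest picture that a camera, given by its name, has taken for a name from the list of things; names that differ only in an ending like _2 or _b are one class to them, and where a whole thing is asked for, a point or a joint stands for the part that bears it (a point fixed in the world has none). Each returns a list of dicts, best first, with "p" (0 to 1); they miss things now and then, are a little off and sometimes report something else, mostly with a low value. They report only what shows in the picture. A call takes as long as a camera call. They do not tell look-alikes from the thing itself.
- models.recognise(camera, target): "point" ([column, row] in pixels, amid what is visible of it).
- models.masks_of(camera, target): "mask" (400x640 bool, what is visible of it) and "point" ([column, row] in pixels, amid what is visible of it).
The state is a dict: "time": time; "qpos": joint angles; "qd": joint speeds; "tau": joint torques, N m; "tcp_pos": TCP position; "eef_rot": TCP orientation; "contact_force": force on the tool from outside, world axes, zero at the start; "wrist_torque": the same for the moment, N m; "width": finger opening in m.
Only numpy, scipy, OpenCV 4.12 (cv2) and the standard library are available. Lean on these libraries where they do the work, as an engineer would, in place of code of your own. Each camera call takes 0.05 s, during which the arm holds its last target. There are 200 camera calls.

TASK

Two of the three bays of the camera-module test station are already loaded. Slide the waiting module along the base plate, connector end first and without lifting it, into the empty bay until it is fully home against the contact block, then lower the hinged cover until it is completely shut. Leave the two loaded modules and the other things on the bench where they are.

Things in the scene. Friction and masses are not known exactly. Their poses are not given: they have to be found in the camera images.
- station: Test station, fixed: aluminium base plate 275 mm (its x) by 330 mm (its y), top 12 mm above the table. Origin at table level; plate from x = -160 to +115 mm, y = -165 to +165 mm in its frame. x points from the bare loading apron (robot side) to the contact block at the back, y left, z up. Two hinge posts (x = 88, y = +-151 mm, 62 mm high) and two slim round cover rests (x = 0, y = +-140 mm, 56 mm high) stand on it
- bay_left (a point): centre of the left bay's floor (station y = +95 mm), on the plate's top; axes as the station. A module is fully home in this bay when its origin is here (its front edge is then about level with the tips of the noses)
- bay_mid (a point): the same point of the middle bay (station y = 0). Each bay floor has a small white slide strip, seen only when the bay is empty
- bay_right (a point): the same point of the right bay (station y = -95 mm)
- module: the waiting camera module, loose on the apron. Square black carrier 64 x 64 mm, 12 mm thick; on it a grey housing 46 x 46 mm up to 28 mm, a green circuit board and a steel shield can up to 37 mm. Origin: centre of its underside. Its x axis points to the edge with the white connector; it starts within 0.4 rad of the station's x direction. 0.11 to 0.22 kg; slides easily
- loaded_a: an identical module already home in one of the bays (which one changes); same origin and axes. Loose: do not disturb
- loaded_b: a second identical module already home in another bay; as loaded_a
- cover (a joint): hinge angle of the cover in rad: 0 shut (level); it starts raised by 1.2 to 1.42 and has a stop at 1.6. A friction hinge: the cover stays at whatever angle it is left; at its front edge it takes about 1 to 4 N to close it and up to 6 N to raise it. It can be pushed down from behind and above with the fingertips, or by its tab
- cover_hinge (a point): middle of the cover's hinge line, along station y, at station x = +85 mm, 56 mm above the table; axes turn with the cover. Cover: aluminium frame with clear panel, 116 mm from hinge line to front edge, 284 mm wide. Shut, it lies from the hinge towards -x, underside level with the hinge line, top 8 mm above it; three rubber pads under it end 3 mm above the modules
- cover_tab (a point): centre of the black pull tab at the middle of the cover's front edge: 18 mm long, 70 mm wide, 10 mm thick; 124 mm from the hinge line and, with the cover shut, 4 mm above it. Its axes turn with the cover (z is the cover's upper face normal)
- marker: red and black marker pen, 135 mm long, 17 mm thick, lying on the mat beside the plate's left edge; origin at its middle, on the table
- tweezers: steel tweezers, 130 mm long, lying on the mat beside the plate's right edge; origin at the middle, on the table
- parts_tray: black three-compartment tray, 100 x 270 x 30 mm, on the mat to the right; origin centre of underside
- dispenser: white dispenser bottle, 64 mm diameter, 150 mm high, at the right towards the back; origin centre of underside
- scanner: grey hand-held code scanner, about 215 mm long, 62 mm high, lying on the mat to the left; origin about its middle, on the table
- module_connector (a point): middle of the waiting module's connector edge: 32 mm along x from its origin, 12 mm above its underside
- rail_tips (a point): front end of the guide rails: station x = -13.5 mm, y = 0, on the plate's top. Four black rails, 27 mm wide, at station y = +-47.5 and +-142.5 mm, form three bays 68 mm wide. Straight from x = 0 to +50 mm, 18 mm high; in front, round noses (radius 13.5 mm) as lead-in. Lips overhang each bay 5 mm a side, 14 mm above the plate, so a module can only slide in from the front
- contact_face (a point): front face of the rigid grey contact block, 22 mm high, that ends all three bays at the back: station x = +50 mm, y = 0, on the plate's top
Mind the look-alikes: they are no part of the job. What is shaped like the module but turquoise is not meant.

How it is judged:
On the way:
1. the waiting module is fully home in the empty bay while the cover is still up (((x of module in the frame of bay_left between -0.004 and 0.004 m and y of module in the frame of bay_left between -0.005 and 0.005 m and z of module in the frame of bay_left below 0.004 m and x of module_connector in the frame of bay_left above 0.02 m and angle between the x axis of module and the x axis of station, either way round below 0.09 rad) or (x of module in the frame of bay_mid between -0.004 and 0.004 m and y of module in the frame of bay_mid between -0.005 and 0.005 m and z of module in the frame of bay_mid below 0.004 m and x of module_connector in the frame of bay_mid above 0.02 m and angle between the x axis of module and the x axis of station, either way round below 0.09 rad) or (x of module in the frame of bay_right between -0.004 and 0.004 m and y of module in the frame of bay_right between -0.005 and 0.005 m and z of module in the frame of bay_right below 0.004 m and x of module_connector in the frame of bay_right above 0.02 m and angle between the x axis of module and the x axis of station, either way round below 0.09 rad)) and value of joint cover above 0.7 rad), for 0.2 s.
At the end, for the whole second after the job is handed in: The waiting module lies at rest in the bay that was empty, connector end at the contact block, within 4 mm of fully home, 5 mm of the bay's centre and 0.09 rad of square; the cover is shut to within 0.05 rad and still; both loaded modules are within 8 mm of where they were (((x of module in the frame of bay_left between -0.004 and 0.004 m and y of module in the frame of bay_left between -0.005 and 0.005 m and z of module in the frame of bay_left below 0.004 m and x of module_connector in the frame of bay_left above 0.02 m and angle between the x axis of module and the x axis of station, either way round below 0.09 rad) or (x of module in the frame of bay_mid between -0.004 and 0.004 m and y of module in the frame of bay_mid between -0.005 and 0.005 m and z of module in the frame of bay_mid below 0.004 m and x of module_connector in the frame of bay_mid above 0.02 m and angle between the x axis of module and the x axis of station, either way round below 0.09 rad) or (x of module in the frame of bay_right between -0.004 and 0.004 m and y of module in the frame of bay_right between -0.005 and 0.005 m and z of module in the frame of bay_right below 0.004 m and x of module_connector in the frame of bay_right above 0.02 m and angle between the x axis of module and the x axis of station, either way round below 0.09 rad)) and value of joint cover below 0.05 rad and velocity of joint cover between -0.05 and 0.05 rad/s and linear speed of module below 0.01 m/s and distance of each of loaded_a, loaded_b from where it was at the start of the episode below 0.008 m); the robot touches nothing.
It fails at once if a loaded module is shifted by more than 8 mm (distance of any of loaded_a, loaded_b from where it was at the start of the episode above 0.008 m).
It fails at once if the waiting module is lifted more than 12 mm off the plate, or tipped by more than 0.3 rad (z of module in the frame of station above 0.024 m or angle between module's own z axis and vertical above 0.3 rad).
It fails at once if another thing on the bench is moved by more than 30 mm (distance of any of marker, tweezers, parts_tray, dispenser, scanner from where it was at the start of the episode above 0.03 m).
It also fails if it takes over 67 s, if anything falls off the work surface, if the arm or the gripper's body presses on something with over 40 N, if the wrist force passes 120 N, or if a joint passes its speed limit or range.

## Working session

There is one attempt and no reset: what is moved stays moved. The work goes in short steps, each a Python script; the robot and the scene stay as the last script left them, time stands still between calls to the robot, and variables do not carry over. Pictures are saved under pics/ and viewed, about 8 in all and at most 12, crops included, and the job is handed in when it is done.

```bash
mkdir -p pics; ls
python3 - <<'E'
from station import *
import cv2, numpy as np
for c in ("scene","top"):
    im,d=vision.grab_frame(c); cv2.imwrite(f"pics/{c}0.png",im); np.save(f"{c}0.npy",d)
    i=vision.camera_info(c); print(c,np.round(i["mtx"],1).tolist(),np.round(i["R"],3).tolist(),np.round(i["t"],3).tolist(),i["dist_coeffs"])
    for t in ("module","station","cover_tab","cover"):
        print(t,[(np.round(r["point"]).tolist(),round(r["p"],2)) for r in models.recognise(c,t)])
print(ctrl.pinch_z,get_state()["eef_rot"],get_state()["time"])
E
```

```text
pics
scene [[364.6, 0.0, 321.7], [0.0, 364.6, 200.1], [0.0, 0.0, 1.0]] [[0.018, 1.0, 0.009], [0.599, -0.004, -0.8], [-0.8, 0.019, -0.599]] [0.027, -0.23, 1.426] [-0.01321326  0.          0.          0.          0.        ]
module [([416.0, 214.0], 0.98), ([391.0, 188.0], 0.67), ([345.0, 191.0], 0.59)]
station [([331.0, 243.0], 0.7)]
cover_tab [([330.0, 234.0], 0.92)]
cover [([331.0, 236.0], 0.95), ([328.0, 244.0], 0.66)]
top [[463.8, 0.0, 322.7], [0.0, 463.8, 191.2], [0.0, 0.0, 1.0]] [[-0.022, -1.0, -0.008], [-0.993, 0.023, -0.113], [0.114, 0.005, -0.994]] [-0.026, 0.544, 1.243] [0.04484095 0.         0.         0.         0.        ]
module [([227.0, 226.0], 0.9), ([294.0, 266.0], 0.65), ([243.0, 269.0], 0.62), ([282.0, 205.0], 0.59)]
station [([324.0, 182.0], 0.91)]
cover_tab [([319.0, 140.0], 0.68)]
cover [([314.0, 143.0], 0.98)]
-0.0187 [-1.25224042e-05  1.37985397e-01  9.90434262e-01 -5.13361857e-05] 0.5
```

View pics/top0.png

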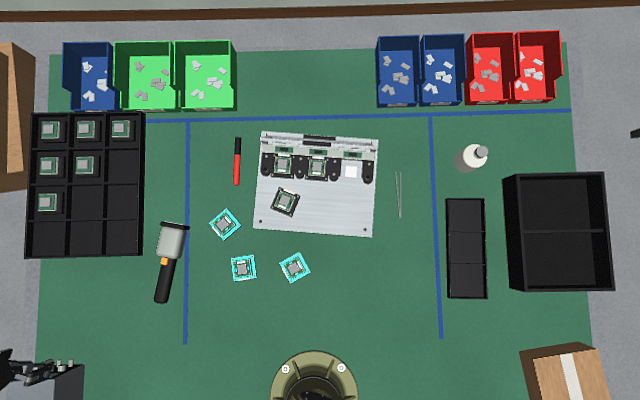

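View pics/scene0.png

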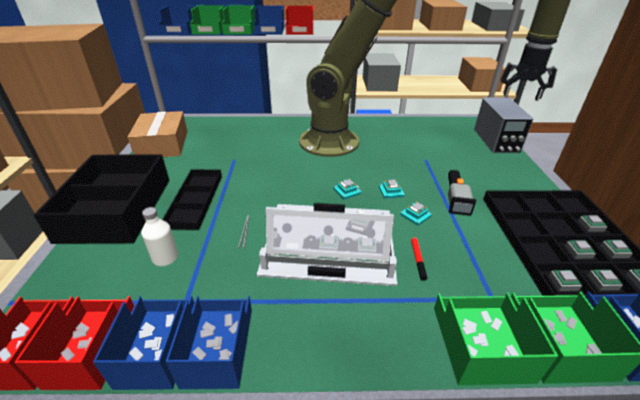

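Candidates in top: the turquoise look-alikes at (225,224), (243,267) and (294,267); loaded modules at (284,165) and (317,165); tray modules around (50–120,130–200). The waiting module is the black-carrier one at (285,201) on the apron. The empty bay is the right one, with its white strip at (351,171). Next I'll take a close crop, rectified to the plate's height.

```bash
cat > h.py <<'E'
from station import *
import cv2, numpy as np
from scipy.spatial.transform import Rotation as Rn
def cam(name, st=None):
    i=vision.camera_info(name); K=np.array(i["mtx"]); D=np.array(i["dist_coeffs"])
    if name=="wrist":
        s=st or get_state(); q=s["eef_rot"]; T=np.eye(4); T[:3,:3]=Rn.from_quat([q[1],q[2],q[3],q[0]]).as_matrix(); T[:3,3]=s["tcp_pos"]
        M=np.linalg.inv(T@np.array(i["hand_eye"])); return K,D,M[:3,:3],M[:3,3]
    return K,D,np.array(i["R"]),np.array(i["t"])
def ortho(im,c,z,x0,x1,y0,y1,mm=1.0):
    "rectified: row 0 = x1 (far), col 0 = y1 (left)"
    K,D,R,t=c; n=int((x1-x0)*1000/mm); m=int((y1-y0)*1000/mm)
    X,Y=np.meshgrid(x1-(np.arange(n)+.5)*mm/1000, y1-(np.arange(m)+.5)*mm/1000,indexing="ij")
    P=np.stack([X,Y,np.full_like(X,z)],-1).reshape(-1,3)
    p,_=cv2.projectPoints(P,cv2.Rodrigues(R)[0],t,K,D); p=p.reshape(n,m,2).astype(np.float32)
    return cv2.remap(im,p[...,0],p[...,1],cv2.INTER_LINEAR)
def tool(yaw,pitch=0.):
    "tool down, jaw axis y = world y at yaw 0; quaternion wxyz"
    r=Rn.from_euler("z",yaw)*Rn.from_euler("y",pitch)*Rn.from_euler("x",np.pi); q=r.as_quat(); return [q[3],q[0],q[1],q[2]]
def unit(a): return np.array(a)/np.linalg.norm(a)
E
python3 - <<'E'
from h import *
im=cv2.imread("pics/top0.png"); c=cam("top")
K,D,R,t=c
def px2w(p,z):
    u=cv2.undistortPoints(np.array([[p]],float),K,D)[0,0]; d=R.T@[u[0],u[1],1]; o=-R.T@t; return o+d*(z-o[2])/d[2]
for p in [(285,201),(351,171),(260,131),(378,139),(373,237),(254,229)]: print(p,px2w(p,.012).round(3))
print("cam",(-R.T@t).round(3)); h=vision.camera_info("wrist"); print(np.round(h["hand_eye"],3).tolist(),np.round(h["mtx"],0).tolist())
print(get_state()["tcp_pos"])
o=ortho(im,c,.012,.33,.67,-.2,.2,0.5); cv2.imwrite("pics/o1.png",o)
E
```

```text
(285, 201) [0.52  0.067 0.012]
(351, 171) [ 0.6   -0.119  0.012]
(260, 131) [0.72  0.135 0.012]
(378, 139) [ 0.689 -0.197  0.012]
(373, 237) [ 0.415 -0.174  0.012]
(254, 229) [0.444 0.154 0.012]
cam [ 0.398 -0.045  1.296]
[[0.0, -0.957, -0.291, 0.074], [1.0, 0.001, -0.001, 0.001], [0.001, -0.291, 0.957, -0.144], [0.0, 0.0, 0.0, 1.0]] [[320.0, 0.0, 319.0], [0.0, 320.0, 198.0], [0.0, 0.0, 1.0]]
[0.17081344 0.60115501 0.23123972]
```

View pics/o1.png

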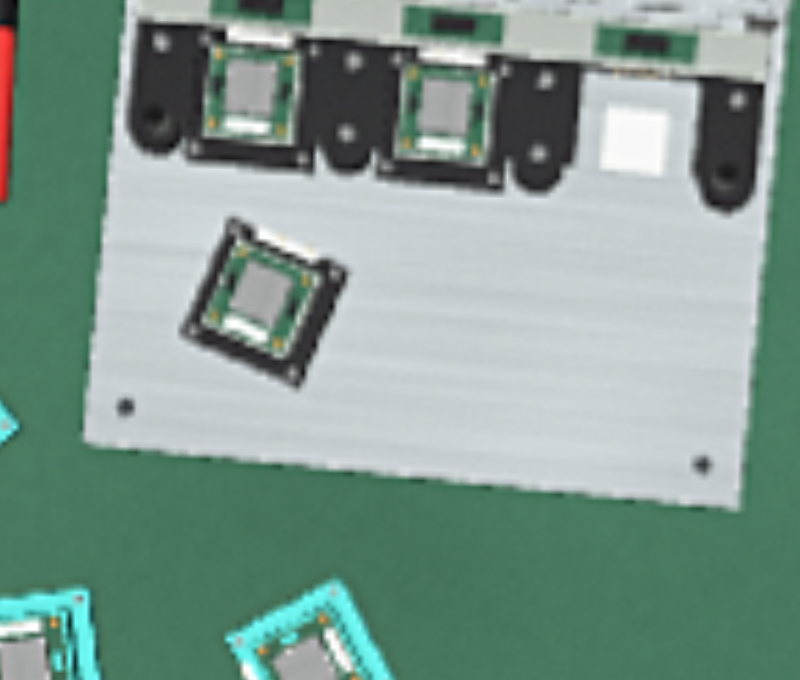

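The crop confirms the choice: black carrier, centre at ortho (265,302), which is about (0.519, 0.067) with yaw -0.40. The station yaw is about -0.10, with its origin near (0.591, -0.022), and the right bay is empty. I'll refine this with the wrist camera from above the apron.

```bash
cat >> h.py <<'E'
def down(yaw,lean=0.):
    "tool down, camera on the robot side (tool x = -world x)"
    q=(Rn.from_euler("z",yaw)*Rn.from_euler("y",np.pi+lean)).as_quat(); return [q[3],q[0],q[1],q[2]]
E
python3 - <<'E'
from h import *
q=down(-.102)
for p in [(.5,-.02,.26),(.519,.067,.0285),(.57,-.11,.0285),(.68,-.03,.25)]: 
    j=ctrl.ik(p,q); print(p,None if j is None else np.round(j,2))
ctrl.movep([.5,-.02,.26],q); st=get_state(); im,d=vision.grab_frame("wrist"); cv2.imwrite("pics/w1raw.png",im); c=cam("wrist",st)
np.save("w1.npy",np.array([*st["tcp_pos"],*st["eef_rot"]])); print(st["time"],st["tcp_pos"],st["contact_force"])
cv2.imwrite("pics/w1.png",ortho(im,c,.012,.37,.67,-.2,.2,0.5))
E
```

```text
(0.5, -0.02, 0.26) [-0.16  0.29  0.2   1.78 -0.06  1.08  1.53]
(0.519, 0.067, 0.0285) [-0.08  0.61 -0.14  2.    0.16  0.54  1.14]
(0.57, -0.11, 0.0285) [ 0.18  0.67 -0.04  1.85  0.05  0.62  1.57]
(0.68, -0.03, 0.25) [-0.02  0.58  0.06  1.3  -0.03  1.26  1.5 ]
2.9917 [ 0.5001495  -0.01904624  0.25991528] [ 0.60503904  0.25868829 -0.08600263]
```

View pics/w1.png

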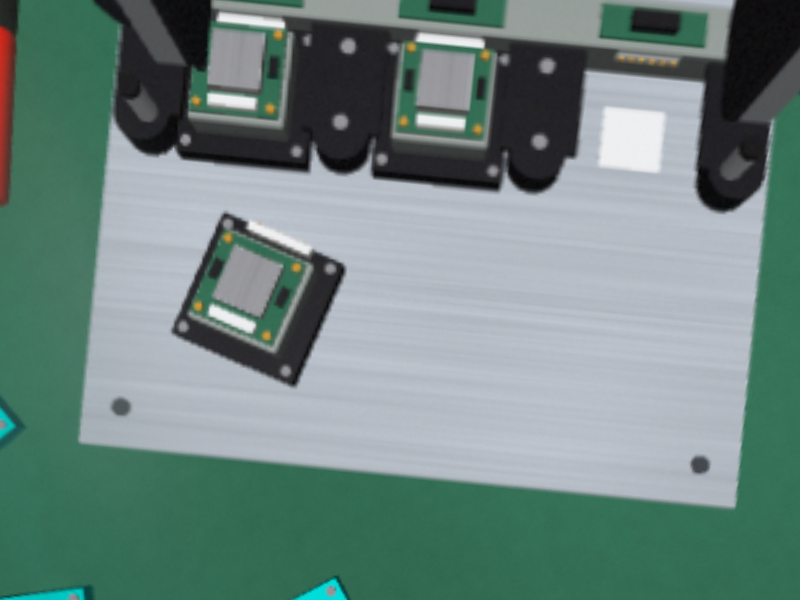

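The wrist view refines the numbers: station origin (0.5915, -0.0193) and yaw -0.0988. The module is at (0.518, 0.067) with yaw -0.405. The strip at px (632,139) matches bay_right to within 1 mm. Now I'll grip the housing, slide the module to the bay mouth and push it in a little way.

```bash
cat >> h.py <<'E'
SO=np.array([.5915,-.0193]); SY=-.0988
def S(x,y): 
    c,s=np.cos(SY),np.sin(SY); return SO+[c*x-s*y, s*x+c*y]
def rep(tag):
    s=get_state(); d=np.array(s["tcp_pos"][:2])-SO; c,sn=np.cos(SY),np.sin(SY)
    print(tag,round(s["time"],1),"st",np.round([c*d[0]+sn*d[1],-sn*d[0]+c*d[1]],4),"z",round(s["tcp_pos"][2],4),"F",np.round(s["contact_force"],1),"w",round(s["width"],4))
E
python3 - <<'E'
from h import *
m=np.array([.518,.067]); y=-.405; g=m-.008*np.array([np.cos(y),np.sin(y)]); Z=.0285
ctrl.movep([*g,.12],down(y)); ctrl.movel([*g,Z],max_speed=.08); rep("low")
ctrl.close_gripper(20); rep("grip")
st=get_state(); im,_=vision.grab_frame("wrist"); cv2.imwrite("pics/w2.png",im)
E
```

```text
low 5.0 st [-0.0889  0.0811] z 0.0289 F [ 0.7 -0.5 -0.1] w 0.0854
grip 5.5 st [-0.0891  0.0812] z 0.0289 F [-1.1  1.   5.2] w 0.0454
```

View pics/w2.png

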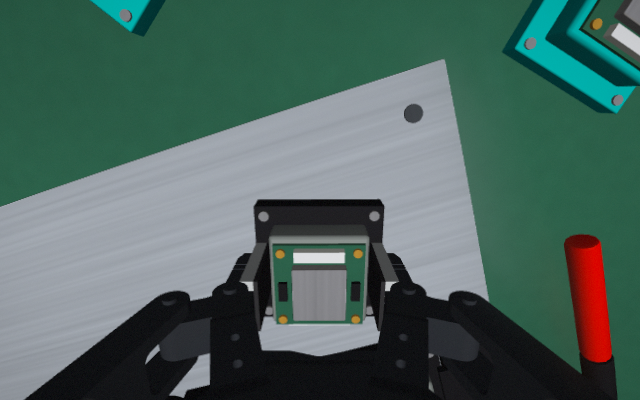

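Gripped at 45.4 mm, with the housing between the pads at (320,290). I need the true fingertip height against the rail lips (z = 0.030), so I'll read it from the depth image.

Run:
```python
from h import *
st=get_state(); im,d=vision.grab_frame("wrist"); K,D,R,t=cam("wrist",st)
for x0 in range(236,276,4):
    L=[]
    for r in (235,245,255,265,280,300,320,328):
        u=cv2.undistortPoints(np.array([[[x0,r]]],float),K,D)[0,0]; P=R.T@(np.array([u[0],u[1],1])*d[r,x0]-t); L.append((np.round((P[2])*1000,1)))
    print(x0,L)
rep("")
```

```text
236 [np.float64(12.7), np.float64(13.0), np.float64(13.3), np.float64(50.5), np.float64(62.6), np.float64(83.2), np.float64(99.9), np.float64(101.6)]
240 [np.float64(12.9), np.float64(13.1), np.float64(12.7), np.float64(49.7), np.float64(68.4), np.float64(82.7), np.float64(99.3), np.float64(101.4)]
244 [np.float64(13.1), np.float64(13.1), np.float64(41.3), np.float64(50.1), np.float64(69.1), np.float64(82.6), np.float64(98.0), np.float64(102.1)]
248 [np.float64(13.3), np.float64(13.0), np.float64(40.9), np.float64(58.5), np.float64(70.3), np.float64(82.9), np.float64(99.2), np.float64(102.1)]
252 [np.float64(12.4), np.float64(12.4), np.float64(49.6), np.float64(58.3), np.float64(69.1), np.float64(72.1), np.float64(99.2), np.float64(102.4)]
256 [np.float64(25.1), np.float64(38.7), np.float64(47.9), np.float64(57.4), np.float64(69.0), np.float64(69.9), np.float64(69.7), np.float64(102.8)]
260 [np.float64(24.6), np.float64(38.7), np.float64(48.9), np.float64(56.7), np.float64(63.2), np.float64(66.5), np.float64(69.9), np.float64(69.1)]
264 [np.float64(24.8), np.float64(39.7), np.float64(49.5), np.float64(54.6), np.float64(54.7), np.float64(57.4), np.float64(13.3), np.float64(13.5)]
268 [np.float64(24.8), np.float64(38.7), np.float64(42.3), np.float64(44.1), np.float64(45.8), np.float64(24.5), np.float64(12.2), np.float64(12.9)]
272 [np.float64(38.5), np.float64(43.9), np.float64(44.6), np.float64(40.9), np.float64(41.1), np.float64(40.6), np.float64(13.7), np.float64(11.8)]
 5.6 st [-0.0891  0.0812] z 0.0289 F [-1.5  0.8  5.5] w 0.0452
```

The tips are at about z = 0.037, clear of the lips. Now I'll slide the module across.

Run:
```python
from h import *
Z=.0289; q=down(SY)
ctrl.movel([*S(-.095,-.095),Z],frame=q,max_speed=.06); rep("mouth")
ctrl.movel([*S(-.068,-.095),Z],max_speed=.05); rep("pre")
st=get_state(); im,_=vision.grab_frame("wrist"); c=cam("wrist",st)
o=ortho(im,c,.024,.44,.64,-.21,0,.4); cv2.imwrite("pics/w3.png",np.hstack([o,cv2.resize(im,(640,400))[:,:]][:1])); cv2.imwrite("pics/w3raw.png",im)
```

```text
mouth 8.7 st [-0.0951 -0.095 ] z 0.0289 F [0.2 3.5 3.4] w 0.0453
pre 9.4 st [-0.0693 -0.0962] z 0.0287 F [-2.3  0.4  6. ] w 0.0456
```

View pics/w3raw.png

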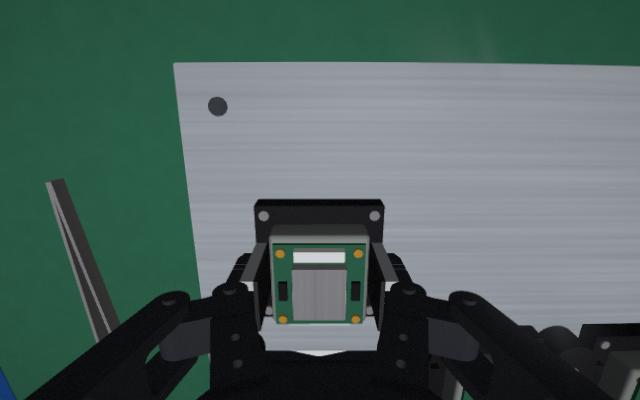

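The module sits square in the jaws, with the housing at (320,285) and the plate's front edge level. Next is insertion, watching the force.

Run:
```python
from h import *
Z=.0289
for x in (-.055,-.045,-.038,-.031,-.024):
    ctrl.movel([*S(x,-.0945),Z],max_speed=.03); rep(x)
    if np.linalg.norm(get_state()["contact_force"])>20: print("STOP"); break
```

```text
-0.055 10.0 st [-0.0567 -0.0959] z 0.0287 F [-4.6  0.5  7.2] w 0.046
-0.045 10.5 st [-0.0465 -0.0959] z 0.0287 F [-4.5 -0.   7. ] w 0.0454
-0.038 10.9 st [-0.0396 -0.0959] z 0.0287 F [-4.2 -0.1  6.9] w 0.0457
-0.031 11.2 st [-0.0326 -0.096 ] z 0.0287 F [-3.7 -0.1  6.9] w 0.0457
-0.024 11.6 st [-0.0256 -0.096 ] z 0.0288 F [-3.3 -1.   6.7] w 0.0453
```

Run:
```python
from h import *
ctrl.ungrasp(); rep("open")
x=get_state()["tcp_pos"]; ctrl.movel([x[0],x[1],.10],max_speed=.12)
ctrl.movel([*S(-.085,-.095),.09],max_speed=.15); ctrl.close_gripper(40)
ctrl.movel([*S(-.085,-.095),.019],max_speed=.1); rep("down")
x=-.07
while x<-.012:
    ctrl.movel([*S(x,-.095),.019],max_speed=.04)
    f=get_state()["contact_force"]
    if x>-.034: rep(round(x,4))
    if f[0]<-12: break
    x+=.01 if x<-.035 else .002
rep("end")
```

```text
open 12.1 st [-0.024  -0.0946] z 0.0288 F [0.3 0.3 0.8] w 0.0852
down 15.0 st [-0.0847 -0.0951] z 0.0193 F [-0.4 -0.2 -0.2] w -0.0001
-0.03 17.2 st [-0.0294 -0.095 ] z 0.019 F [-0.  -0.6 -0.8] w -0.0001
-0.028 17.4 st [-0.0278 -0.095 ] z 0.019 F [0.9 1.1 0.5] w -0.0
-0.026 17.7 st [-0.0261 -0.095 ] z 0.019 F [-0.3 -0.6  0.5] w 0.0002
-0.024 17.9 st [-0.0259 -0.0951] z 0.0188 F [-5.6  0.5  4.6] w 0.0
-0.022 18.2 st [-0.0258 -0.095 ] z 0.0185 F [-9.7  1.2  7. ] w 0.0001
-0.02 18.4 st [-0.0257 -0.0951] z 0.0183 F [-13.9   2.   10.2] w 0.0004
end 18.4 st [-0.0257 -0.0951] z 0.0183 F [-13.9   2.   10.2] w 0.0004
```

It stalled solidly at the expected x of -25.7 mm. I'll back off and check from above, and measure the cover angle at the same time.

Run:
```python
from h import *
ctrl.movel([*S(-.05,-.095),.02],max_speed=.08); ctrl.movel([*S(-.10,-.06),.24],max_speed=.2)
st=get_state(); im,_=vision.grab_frame("wrist"); c=cam("wrist",st)
cv2.imwrite("pics/w4.png",ortho(im,c,.024,.5,.67,-.2,.15,.5)); rep("")
# cover angle: scene depth, points of cover in station frame
im2,d=vision.grab_frame("scene"); K,D,R,t=cam("scene")
for n in ("cover","cover_tab"):
    r=models.masks_of("scene",n)[0]; v,u=np.nonzero(r["mask"]); z=d[v,u]; k=z>0; v,u,z=v[k],u[k],z[k]
    n2=cv2.undistortPoints(np.stack([u,v],1)[:,None].astype(float),K,D)[:,0]
    P=(np.c_[n2,np.ones(len(n2))]*z[:,None]-t)@R
    e=P[:,:2]-SO; cs,sn=np.cos(SY),np.sin(SY); sx=e[:,0]*cs+e[:,1]*sn; sy=-e[:,0]*sn+e[:,1]*cs
    print(n,r["p"],r["point"],len(z),"sx",np.percentile(sx,[5,50,95]).round(3),"sy",np.percentile(sy,[5,50,95]).round(3),"z",np.percentile(P[:,2],[5,50,95]).round(3))
    if n=="cover_tab": print("theta",np.arctan2(np.median(P[:,2])-.056,.085-np.median(sx)))
    else:
        k=(P[:,2]>.08)&(P[:,2]<.2)
        for lo in np.arange(.08,.2,.015):
            kk=(P[:,2]>lo)&(P[:,2]<lo+.015); print(round(lo,3),kk.sum(),np.median(sx[kk]).round(4) if kk.any() else "",end="; ")
```

```text
20.3 st [-0.1004 -0.0602] z 0.239 F [-0.2  0.2  0.2] w 0.0003
cover 0.57 [332.0, 237.4] 5958 sx [0.06  0.075 0.09 ] sy [-0.126  0.002  0.127] z [0.066 0.119 0.168]
0.08 757 0.0837; 0.095 757 0.0794; 0.11 786 0.075; 0.125 792 0.0706; 0.14 799 0.0663; 0.155 823 0.0618; 0.17 237 0.0583; 0.185 10 0.056; 0.2 0 ; cover_tab 0.6 [328.9, 234.5] 5992 sx [0.059 0.074 0.09 ] sy [-0.126  0.002  0.128] z [0.066 0.119 0.168]
theta 1.4057997093412902
```

View pics/w4.png

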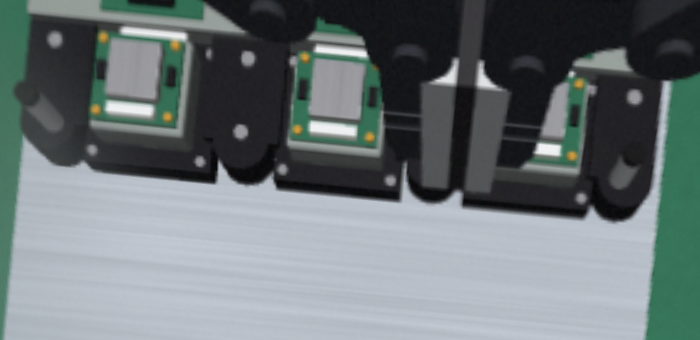

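All three front edges lie on one line (px (80,172) → (400,200) → (587,217)), so the module is home and square and the loaded ones have not moved. The depth fit puts the cover at θ ≈ 1.28. Now I'll go behind the cover and push it down along its arc.

Run:
```python
from h import *
def tcp(th,r=.105,n=.008):
    x=.085-r*np.cos(th)+n*np.sin(th)+.011; z=.056+r*np.sin(th)+n*np.cos(th); return np.array([*S(x,0),z])
q=down(SY); a=tcp(1.28); b=S(.125,0)
ctrl.movel([*S(-.09,0),.27],max_speed=.25); ctrl.movel([*b,.27],max_speed=.25); ctrl.movel([*b,a[2]],max_speed=.15); rep("behind")
ok=True
for th in np.r_[1.28,np.arange(1.2,.0,-.1),.05]:
    ctrl.movel(tcp(th),max_speed=.08); f=get_state()["contact_force"]
    rep(round(th,2))
    if np.linalg.norm(f)>30: print("STOP"); ok=False; break
if ok:
    for z in (.064,.063,.062,.061,.060,.059):
        p=tcp(0); p[2]=z; ctrl.movel(p,max_speed=.03); rep(z)
        if get_state()["contact_force"][2]>18: break
```

```text
behind 22.8 st [0.1255 0.    ] z 0.1603 F [-0.5  0.6  0.6] w -0.0002
1.28 23.5 st [0.0741 0.    ] z 0.1592 F [ 0.6 -0.2  0. ] w 0.0002
1.2 23.8 st [0.0656 0.    ] z 0.1568 F [-0.1 -0.4  1.1] w 0.0
1.1 24.1 st [ 0.0552 -0.    ] z 0.153 F [-0.1  0.  -0.7] w -0.0
1.0 24.4 st [ 0.0457 -0.    ] z 0.1484 F [ 0.5 -0.6 -0.5] w 0.0
0.9 24.6 st [ 0.0366 -0.    ] z 0.143 F [-0.8 -0.8  0. ] w -0.0001
0.8 24.9 st [ 0.0282 -0.    ] z 0.1367 F [-0.2 -0.7 -0.2] w -0.0002
0.7 25.2 st [ 0.0205 -0.    ] z 0.1296 F [ 0.8 -0.6  0.2] w 0.0001
0.6 25.5 st [ 0.0135 -0.    ] z 0.1217 F [-0.2  0.5 -1.1] w 0.0001
0.5 25.8 st [ 0.0074 -0.    ] z 0.1132 F [-0.4  0.6  0.4] w -0.0003
0.4 26.1 st [ 0.0021 -0.    ] z 0.1041 F [-0.1  0.9 -0.2] w 0.0003
0.3 26.4 st [-0.0022 -0.    ] z 0.0945 F [-0.2 -0.6  0.5] w 0.0003
0.2 26.6 st [-0.0056 -0.    ] z 0.0846 F [ 0.5  0.3 -0.3] w 0.0001
0.1 26.9 st [-0.0079 -0.    ] z 0.0743 F [-0.5 -0.4  0.6] w -0.0003
0.05 27.2 st [-0.0086  0.    ] z 0.0691 F [ 0.7  0.3 -0.3] w -0.0
0.064 27.5 st [-0.0088 -0.    ] z 0.0641 F [0.  1.  3.4] w 0.0002
0.063 27.7 st [-0.0087 -0.    ] z 0.0641 F [-2.2 -0.6 11.8] w -0.0002
0.062 28.0 st [-0.0087  0.    ] z 0.064 F [-5.6  0.  19.8] w -0.0004
```

It stopped solidly at z = 0.064, which is the top of the shut cover. I'll retract and check.

Run:
```python
from h import *
p=get_state()["tcp_pos"]; ctrl.movel([p[0],p[1],.12],max_speed=.1); ctrl.movel([*S(-.09,0),.26],max_speed=.2); rep("")
st=get_state(); im,d=vision.grab_frame("wrist"); K,D,R,t=cam("wrist",st)
a,_=vision.grab_frame("top"); b,d=vision.grab_frame("scene"); cv2.imwrite("pics/f.png",np.vstack([im[160:],cv2.resize(b[180:300,220:540],(640,240))]))
K,D,R,t=cam("scene"); r=models.masks_of("scene","cover")[0]; v,u=np.nonzero(r["mask"]); z=d[v,u]; n2=cv2.undistortPoints(np.stack([u,v],1)[:,None].astype(float),K,D)[:,0]
P=(np.c_[n2,np.ones(len(n2))]*z[:,None]-t)@R; e=P[:,:2]-SO; sx=e[:,0]*np.cos(SY)+e[:,1]*np.sin(SY); k=(P[:,2]>.045)&(P[:,2]<.08)&(sx<.075)
print(r["p"],k.sum(),np.polyfit(sx[k],P[k,2],1),[np.median(P[k&(sx<l+.02)&(sx>l),2]).round(4) for l in (-.03,0,.03,.055)])
```

```text
29.7 st [-0.0901 -0.    ] z 0.259 F [ 0.1 -0.7 -0.4] w -0.0
0.96 3457 [0.00017503 0.0630832 ] [np.float64(0.063), np.float64(0.063), np.float64(0.0631), np.float64(0.0631)]
```

View pics/f.png

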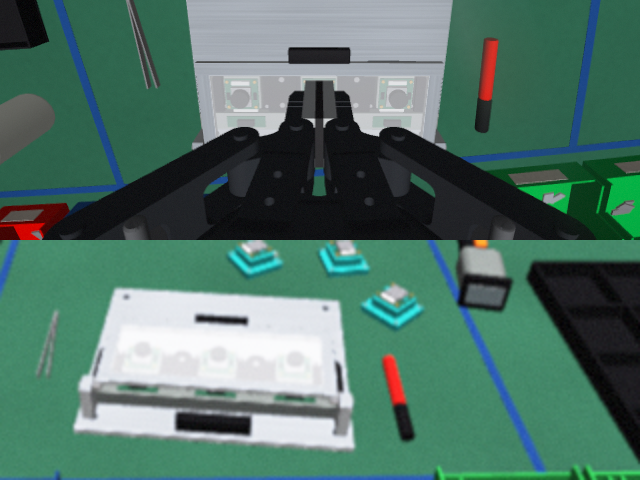

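The cover is level (slope 0.0002 rad, top at z = 0.063). All three modules show beneath it, at (143,350), (220,352) and (295,360), and the arm is clear. Handing in.

```bash
python3 -c "
from station import *
print(ticket.close_job(), get_state()['time'])"
```

```text
the job is handed in; nothing more can be done
the job is handed in; nothing more can be done
```

The waiting module is home in the right bay, which was the empty one, and the cover is shut. The job was handed in at about 30 s; handing in reports no verdict.

- **Module:** I gripped it by its housing, slid it across the plate into the bay mouth and released it. I then pushed it home with closed fingertips. It stopped solidly at 14 N, with the fingertips within 1 mm of where a fully home module should stop them. In the wrist view its front edge lined up with both loaded modules.
- **Cover:** I pushed it down from behind along its arc until it stopped hard at its shut height (z = 0.064, 20 N). Measured afterwards from depth, it was level (slope 0.0002 rad, top at z = 0.063), and the arm had been lifted clear.
- **Other items:** In the last pictures the loaded modules, marker and tweezers looked unmoved. I did not measure them, and I never went near the rest.
- **Disagreements:** The top and wrist cameras differed by about 3 mm on the station's sideways position. I used the wrist camera's value, and the insertion and stops agreed with it. No check failed.

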